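Seat a two-slide holder on a microscope stage carriage

ROBOT

A 7-joint arm with a two-finger parallel gripper is mounted at the origin on the work surface. World frame = base frame: x ahead of the robot, y to its left, z up, the work surface at z = 0. Lengths are in m, angles in rad, forces in N, time in s.
With the tool pointing down it reaches from about 0.4 to 0.875 m from the base axis. Payload 19.3 kg.
Tool frame: the origin (TCP) lies on the centre line of the jaws, within the pads' length; the fingertips stand 14 mm ahead of it and the grasp point (between the pads) lies 5 mm behind it; z points along the fingers, y is the line along which they close (so a half turn about z gives the same grasp; the last joint's range is limited). The gripper opens to 85 mm and grips with 20 to 120 N. Pads are 22 mm wide; open, the fingers measure 114 mm over their backs; the gripper's body (76 mm by 85 mm) begins 54 mm behind the grasp point. The pads swing forward as they close: fully open they stand 13 mm farther back than shut.
Start: joints at [-1.215, 0.521, -0.036, 1.599, 0.021, 1.021, -0.113], TCP at [0.258, 0.569, 0.245] pointing down, gripper open.
Joint ranges: [-2.91, 2.91], [-0.3, 2.13], [-1.5, 1.42], [0.17, 2.43], [-1.26, 4.41], [0.16, 1.93], [-2.52, 2.52]. Speed limits (rad/s): [1.89, 1.89, 2.39, 2.39, 3.01, 3.01, 3.01].

INTERFACE

Orientations are given as [roll, pitch, yaw] about the fixed x, y, z axes, in that order (R = Rz(yaw) Ry(pitch) Rx(roll)).
In Python, from workcell import bot, grab_frame, regions_of gives the robot as it stands. The module is installed in compiled form; this text tells all that it offers.
- The arm moves only by the tool play_rows, never from a script. Its argument "plan" is a list of rows, each a list of 3 entries, a list of its own where there are three numbers: the shift along the tool's x, y, z in units of 2.5 cm (1.0 is 2.5 cm), then the turn, a rotation vector about the tool's x, y, z in units of 0.15 rad (1.0 is 0.15 rad), then the closure, from -1 (fully open) to 1 (shut). In form: [[[tx, ty, tz], [rx, ry, rz], jaw], ...]. A call has 1 to 20 rows; each row shifts and turns the commanded pose from where the row before left it, along the tool's axes as they then stand; what a row does not reach is not made up. A row lasts 1/8 s, in which the tool goes at most 62.5 mm and 10.7 degrees, less where a joint would pass 70% of its speed; a pose out of reach is approached as far as the arm can. A call with a number of a shift or a turn outside -1 to 1 is refused whole. A call with a gripper value outside its range is refused whole. The fingers move at their own pace and stop on an object; "newtons" is the grip in N (left out, the last holds). Time passes only in rows, so rows that do not move let the fingers close. It gives the time, the measured TCP pose, the force, the opening and the grip force at its end, in the units of the state.
- bot.observe(): the state, without advancing time (a new reading comes with each control period).
- grab_frame(name): name is "scene" or "top" or "wrist"; returns a dict with "pixels" (420x560x3 uint8, red, green, blue), "depth" (420x560 float32, m along the optical axis (not along the pixel's ray), 0 where there is no reading), "camera_matrix" (3x3 intrinsics, pixels), "R" (3x3) and "t" (3): a world point X has camera coordinates R X + t. Camera axes: x right, y down, z forward; pixel columns grow to the right and rows downward; lengths in m; the calibration is good to about 2 mm. The wrist camera is an equidistant fisheye: a pixel r from the principal point sees the ray r / f radians off the axis. A picture is of the moment at which its call begins.
- bot.job_done(): hands the job in; it is judged then, once.
Trained networks look in the newest picture that a camera, given by its name, has taken for a name from the list of things; names that differ only in an ending like _2 or _b are one class to them, and where a whole thing is asked for, a point or a joint stands for the part that bears it (a point fixed in the world has none). Each returns a list of dicts, best first, with "p" (0 to 1); they miss things now and then, are a little off and sometimes report something else, mostly with a low value. They report only what shows in the picture. A call takes as long as a camera call. They do not tell look-alikes from the thing itself.
- regions_of(thing, camera): "mask" (420x560 bool, what is visible of it) and "box" ([left, top, right, bottom] in pixels, round what is visible of it).
The state is a dict: "clock": time; "qpos": joint angles; "qd": joint speeds; "joint_efforts": joint torques, N m; "position": TCP position; "tool_rot": TCP orientation; "force": force on the tool from outside, world axes, zero at the start; "moment": the same for the moment, N m; "grip_width": finger opening in m; "finger_force": force on a finger pad.
Only numpy, scipy, OpenCV 4.12 (cv2) and the standard library are available. Lean on these libraries where they do the work, as an engineer would, in place of code of your own. Each camera call takes 0.05 s, during which the arm holds its last target. There are 200 camera calls.

TASK

Pick the aluminium slide holder off the mat by its grip bar and lower it gently onto the black carriage of the microscope's light base, the thick pin through its big hole and the thin pin through its small hole, until it lies flush, then let go. The carriage has been left somewhere along its left-right travel, so look or feel for the pins; do not drop the holder or force it down, and leave the dish, bottle and slide box where they are.

Things in the scene. Friction and masses are not known exactly. Their poses are not given: they have to be found in the camera images.
- holder: Loose aluminium plate, 110 (x) by 160 (y) by 8 mm thick, 0.3 to 0.55 kg, with two glass slides in windows either side of a grip bar. Origin: centre of its underside, z up. Through holes in its x, y: big, 16 mm diameter at (35, 64) mm; small, 12 mm diameter at (-35, -64) mm.
- grip (a point): On the holder's grip bar, 30 mm above the plate's underside, over its centre. The bar lies along the holder's x: 60 mm long, 14 mm wide (y), its top 40 mm above the underside (32 mm above the plate's top face). Grip it from above across its width.
- big_hole (a point): Centre of the holder's big hole, at the underside.
- stage: Fixed white light base of a microscope, 230 (x) by 260 (y) mm; origin at the centre of its underside on the bench, z up. On it lies the black carriage, 130 (x) by 190 (y) mm, flat top 82 mm above the origin. Seated, the holder's underside rests on that top, x and y axes along the stage's.
- mid_travel (a point): Fixed point of the stage, at carriage-top height over the stage's origin: where the carriage's centre would be at mid travel. The carriage slides along the stage's y only, stiffly (30 N), and stands anywhere from -20 to +20 mm from this point in y (unmeasured: find it by sight or touch), exactly on it in x.
- thick_pin_mid (a point): Fixed point: where the thick pin's foot would be at mid travel. Thick pin 14 mm diameter at (35, 64) mm, thin pin 10 mm diameter at (-35, -64) mm from the carriage's centre in the stage's x, y. Both upright steel, fixed to the carriage, 16 mm tall (tips 98 mm above the stage's origin), the last 4 mm tapering by 2 mm in radius.
- mat: Fixed thin black rubber mat on the bench, 170 by 220 by 3 mm, on which the holder lies at the start; origin at the centre of its underside.
- dish: Bystander: closed clear round dish, 90 mm diameter, 16 mm high; origin at the centre of its underside.
- reagent: Bystander: amber bottle, 60 mm diameter, 110 mm high; origin at the centre of its underside.
- slidebox: Bystander: closed slide box, blue with a white lid, 87 by 172 by 35 mm; origin at the centre of its underside.
There are look-alikes about, which are no part of the job. Leave any red look-alike of the holder alone.

How it is judged:
By the outcome, as a careful person would: the job done as asked, in the order asked, and still so for the second after the job is handed in, with the robot touching nothing.
It also fails if it takes over 64 s, if anything falls off the work surface, if the arm or the gripper's body presses on something with over 40 N, if the wrist force passes 120 N, or if a joint passes its speed limit or range.

## Working session

There is one attempt and no reset: what is moved stays moved. The work goes in short steps, Python scripts to look and compute and a tool call to move; the robot and the scene stay as the last step left them, time stands still between calls to the robot, and variables do not carry over. Pictures are saved under pics/ and viewed, at most 10 in all, crops included, and the job is handed in when it is done.

Besides the shell and the picture viewer there is one more tool, called after "Call:" as name([rows], argument=value, ...), one row to a line, values as JSON. play_rows: Moves the arm, as the interface text tells. Its arguments: {"type":"object","properties":{"plan":{"type":"array"},"newtons":{"type":"number"}},"required":["plan"]}

```bash
mkdir -p pics; cat > h.py <<'E'
import numpy as np, cv2
from workcell import bot, grab_frame, regions_of
def save(f,n): cv2.imwrite('pics/'+n,cv2.cvtColor(f['pixels'],cv2.COLOR_RGB2BGR))
def cloud(f):
    K=f['camera_matrix'];d=f['depth'];v,u=np.mgrid[:420,:560]
    X=np.stack([(u-K[0,2])/K[0,0]*d,(v-K[1,2])/K[1,1]*d,d],-1)
    return (X-f['t'])@f['R']   # R^T (X-t)
E
python3 - <<'E'
from h import *
s=bot.observe();print({k:np.round(v,3) for k,v in s.items()})
ims=[]
for c in ['scene','top']:
    f=grab_frame(c);save(f,c+'0.png');P=cloud(f);np.savez(c+'0.npz',P=P,**f)
    print(c,f['camera_matrix'].tolist(),(-f['R'].T@f['t']).round(3),f['R'].round(3).tolist())
    for n in ['holder','grip','big_hole','stage','mat','dish','reagent','slidebox']:
        for r in regions_of(n,c)[:3]:
            m=r['mask']&(f['depth']>0)
            print(c,n,round(r['p'],2),np.round(r['box']),m.sum(),np.median(P[m],0).round(3) if m.any() else '')
E
```

```text
{'clock': np.float64(0.0), 'qpos': array([-1.215,  0.522, -0.036,  1.6  ,  0.021,  1.021, -0.113]), 'qd': array([-0.001,  0.004,  0.002, -0.001,  0.001,  0.001, -0.001]), 'joint_efforts': array([-1.0000e-03, -9.2713e+01,  1.9800e+00, -3.6994e+01,  1.8000e-02,
        8.0000e-03, -0.0000e+00]), 'position': array([0.258, 0.569, 0.245]), 'tool_rot': array([-3.14 ,  0.   ,  2.716]), 'force': array([-0.705, -0.622, -0.588]), 'moment': array([-0.03 , -0.012,  0.065]), 'finger_force': np.float64(0.0), 'grip_width': np.float64(0.085)}
scene [[380.57611955435607, 0.0, 283.5987045905606], [0.0, 380.57611955435607, 209.31025120586736], [0.0, 0.0, 1.0]] [ 1.108 -0.363  0.614] [[0.698, 0.717, 0.007], [0.443, -0.423, -0.79], [-0.563, 0.554, -0.613]]
scene holder 0.85 [326. 152. 368. 185.] 1079 [0.542 0.46  0.007]
scene holder 0.61 [259. 186. 334. 230.] 1743 [0.565 0.213 0.01 ]
scene grip 0.74 [261. 185. 331. 228.] 1778 [0.563 0.213 0.01 ]
scene grip 0.62 [326. 154. 369. 183.] 1010 [0.54  0.462 0.007]
scene big_hole 0.84 [326. 148. 371. 186.] 1108 [0.54  0.462 0.007]
scene big_hole 0.73 [261. 187. 
[... 697 characters left out ...]
0.01 ]
top holder 0.56 [ 99. 234. 180. 314.] 3381 [0.526 0.473 0.007]
top grip 0.83 [207. 233. 287. 293.] 3366 [0.554 0.22  0.01 ]
top grip 0.79 [ 96. 232. 180. 316.] 3451 [0.526 0.473 0.007]
top big_hole 0.64 [210. 234. 288. 293.] 3373 [0.554 0.22  0.01 ]
top big_hole 0.62 [ 98. 229. 179. 314.] 3378 [0.527 0.474 0.007]
top stage 0.81 [377. 226. 507. 347.] 14473 [ 0.509 -0.184  0.071]
top stage 0.24 [321. 140. 348. 172.] 732 [0.776 0.033 0.076]
top mat 0.65 [197. 224. 299. 316.] 3739 [0.501 0.208 0.002]
top dish 0.81 [242. 156. 283. 192.] 1144 [0.761 0.193 0.016]
top reagent 0.89 [322. 139. 351. 175.] 784 [0.777 0.033 0.075]
top slidebox 0.96 [378. 143. 458. 185.] 3056 [ 0.773 -0.164  0.034]
```

```bash
python3 -c "
import cv2,numpy as np
a=cv2.imread('pics/scene0.png');b=cv2.imread('pics/top0.png')
cv2.imwrite('pics/both.png',cv2.resize(np.hstack([a,b]),(800,300)))"
```

```text
(no output)
```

View pics/top0.png

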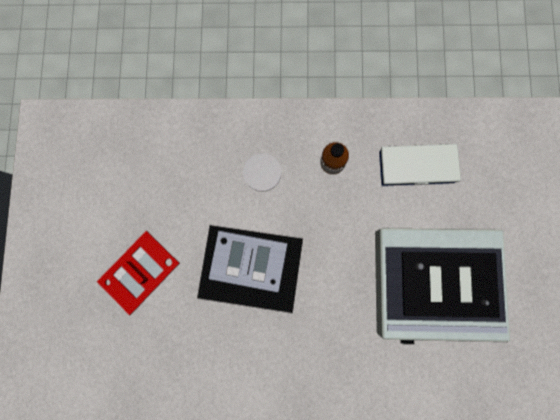

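View pics/scene0.png

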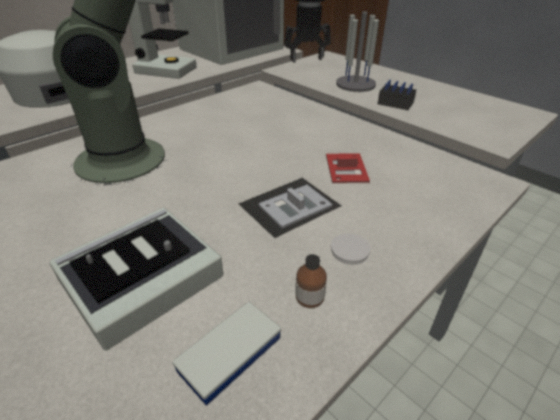

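Candidates for the holder: the aluminium plate at top-view (248,263) / scene (293,203), the red look-alike at top-view (138,272) / scene (347,167). I choose the aluminium one on the mat. The stage is at top-view (443,285), with the pins near (420,266) and (487,302). Close crop next, with measurements.

```bash
python3 - <<'E'
from h import *
a=cv2.imread('pics/top0.png')
c1=cv2.resize(a[220:320,190:310],None,fx=4,fy=4,interpolation=cv2.INTER_CUBIC)[:400,:400]
c2=cv2.resize(a[220:350,370:515],None,fx=3.07,fy=3.07,interpolation=cv2.INTER_CUBIC)[:400,:400]
cv2.imwrite('pics/crops.png',np.hstack([c1,c2]))
f=grab_frame('wrist');save(f,'w0.png')
s=bot.observe()
from scipy.spatial.transform import Rotation as Ro
T=Ro.from_euler('xyz',s['tool_rot']).as_matrix()
print('cam in tool',(T.T@(-f['R'].T@f['t']-s['position'])).round(4),(f['R']@T).round(3).tolist(),f['camera_matrix'][:,[0,2]].tolist())
d=np.load('top0.npz');P=d['P'];px=d['pixels'].astype(int)
K=d['camera_matrix'];R=d['R'];C=-R.T@d['t']
def onplane(uv,z):
    r=np.c_[(np.array(uv)-[K[0,2],K[1,2]])/K[0,0],np.ones(len(uv))]@R
    return (C+r*((z-C[2])/r[:,2])[:,None])[:,:2]
m=np.zeros((420,560),bool);m[226:300,200:298]=1
g=px.mean(-1)
m&=(g>70)
cc=cv2.findContours(m.astype('u1') if 0 else m.astype(np.uint8),0,1)[0];c=max(cc,key=cv2.contourArea)[:,0]
X=onplane(c,.011).astype(np.float32);print('holder rect',cv2.minAreaRect(X))
print(np.percentile(P[m][:,2],[5,50,90,97,100]).round(4))
print('holes',onplane([[223,241],[273,281]],.011))
# stage
m=np.zeros((420,560),bool);m[215:355,365:520]=1
for lo,hi in((.04,.12),(.078,.086),(.088,.11)):
    q=m&(P[...,2]>lo)&(P[...,2]<hi);Q=P[q][:,:2].astype(np.float32)
    print(lo,q.sum(),cv2.minAreaRect(Q) if len(Q)>5 else'',np.median(P[q],0))
q=m&(P[...,2]>.087);n,l,st,ce=cv2.connectedComponentsWithStats(q.astype(np.uint8))
for i in range(1,n):print(st[i],ce[i],P[l==i].mean(0).round(4),P[l==i][:,2].max())
E
```

```text
Traceback (most recent call last):
ValueError: all the input array dimensions except for the concatenation axis must match exactly, but along dimension 0, the array at index 0 has size 400 and the array at index 1 has size 399
```

```bash
cat > m.py <<'E'
from h import *
a=cv2.imread('pics/top0.png')
c1=cv2.resize(a[220:320,195:295],(400,400),interpolation=cv2.INTER_CUBIC)
c2=cv2.resize(a[218:348,375:515],(400,400),interpolation=cv2.INTER_CUBIC)
cv2.imwrite('pics/crops.png',np.hstack([c1,c2]))
f=grab_frame('wrist');save(f,'w0.png')
s=bot.observe()
from scipy.spatial.transform import Rotation as Ro
T=Ro.from_euler('xyz',s['tool_rot']).as_matrix()
print('cam in tool',(T.T@(-f['R'].T@f['t']-s['position'])).round(4),(f['R']@T).round(3).tolist(),f['camera_matrix'][:,[0,2]].tolist())
d=np.load('top0.npz');P=d['P'];px=d['pixels'].astype(int)
K=d['camera_matrix'];R=d['R'];C=-R.T@d['t']
def onplane(uv,z):
    r=np.c_[(np.array(uv)-[K[0,2],K[1,2]])/K[0,0],np.ones(len(uv))]@R
    return (C+r*((z-C[2])/r[:,2])[:,None])[:,:2]
m=np.zeros((420,560),bool);m[228:298,203:296]=1
g=px.mean(-1)
m&=(g>70)
cc=cv2.findContours(m.astype(np.uint8),0,1)[0];c=max(cc,key=cv2.contourArea)[:,0]
X=onplane(c,.011).astype(np.float32);print('holder rect',cv2.minAreaRect(X))
print(np.percentile(P[m][:,2],[5,50,90,97,100]).round(4))
print('holes',onplane([[223,241],[273,281]],.011))
m=np.zeros((420,560),bool);m[215:355,365:520]=1
for lo,hi in((.04,.12),(.078,.086),(.088,.11)):
    q=m&(P[...,2]>lo)&(P[...,2]<hi);Q=P[q][:,:2].astype(np.float32)
    print(lo,q.sum(),cv2.minAreaRect(Q) if len(Q)>5 else'',np.median(P[q],0))
q=m&(P[...,2]>.087);n,l,st,ce=cv2.connectedComponentsWithStats(q.astype(np.uint8))
for i in range(1,n):print(st[i],ce[i],P[l==i].mean(0).round(4),P[l==i][:,2].max())
E
python3 m.py
```

```text
cam in tool [ 0.0651  0.0011 -0.1289] [[0.001, 1.0, -0.0], [-0.965, 0.001, -0.264], [-0.264, 0.0, 0.965]] [[325.19226210127806, 283.6675361581721], [0.0, 207.94458223354337], [0.0, 1.0]]
holder rect ((0.5559322834014893, 0.2225133180618286), (0.16255828738212585, 0.11220479756593704), 80.02606201171875)
[-0.0009  0.0094  0.0126  0.042   0.8972]
holes [[0.60008996 0.28000555]
 [0.51120679 0.16432503]]
0.04 14321 ((0.5060518980026245, -0.1931823343038559), (0.26099324226379395, 0.2414475828409195), 89.84598541259766) [ 0.50900396 -0.18680944  0.07113917]
0.078 5987 ((0.5119386315345764, -0.2012152075767517), (0.1907033920288086, 0.1301700621843338), 89.76598358154297) [ 0.51089032 -0.20165623  0.08148666]
0.088 69 ((0.5085750818252563, -0.1977226287126541), (0.15669985115528107, 0.019957952201366425), 60.009918212890625) [ 0.54418189 -0.14020917  0.09603779]
[466 218   1   1   1] [466. 218.] [0.553  0.1159 0.8972] 0.8972165463317732
[482 218   1   1   1] [482. 218.] [0.553  0.1159 0.8972] 0.8972165463317732
[468 221   1   1   1] [468. 221.] [0.553  0.1159 0.8972] 0.8972165463317732
[47
[... 5744 characters left out ...]
8972165463317732
[480 340   1   1   1] [480. 340.] [0.553  0.1159 0.8972] 0.8972165463317732
[380 343   1   1   1] [380. 343.] [0.553  0.1159 0.8972] 0.8972165463317732
[437 343   1   1   1] [437. 343.] [0.553  0.1159 0.8972] 0.8972165463317732
[439 342   1   1   1] [439. 342.] [0.553  0.1159 0.8972] 0.8972165463317732
[375 344   1   1   1] [375. 344.] [0.553  0.1159 0.8972] 0.8972165463317732
[378 344   1   1   1] [378. 344.] [0.553  0.1159 0.8972] 0.8972165463317732
[483 344   1   1   1] [483. 344.] [0.553  0.1159 0.8972] 0.8972165463317732
[508 345   1   1   1] [508. 345.] [0.553  0.1159 0.8972] 0.8972165463317732
[499 353   1   1   1] [499. 353.] [0.553  0.1159 0.8972] 0.8972165463317732
```

View pics/crops.png

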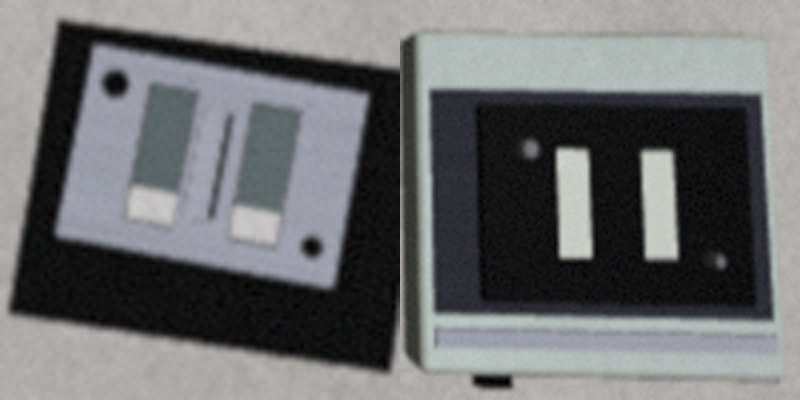

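The left crop shows the aluminium holder, with the big hole upper left at crop (115,83) and the small one at (312,246). On the right the thick pin is at (530,148) and the thin pin at (717,261), so the choice and the half-turn are clear. Moving above the holder.

Call:
play_rows([
  [[-0.92,-0.43,0.1],[0,0,0],-1],
  [[-0.92,-0.43,0.1],[0,0,0],-1],
  [[-0.92,-0.43,0.1],[0,0,0],-1],
  [[-0.92,-0.43,0.1],[0,0,0],-1],
  [[-0.92,-0.43,0.1],[0,0,0],-1],
  [[-0.92,-0.43,0.1],[0,0,0],-1],
  [[-0.92,-0.43,0.1],[0,0,0],-1],
  [[-0.92,-0.43,0.1],[0,0,0],-1],
  [[-0.92,-0.43,0.1],[0,0,0],-1],
  [[-0.92,-0.43,0.1],[0,0,0],-1],
  [[-0.92,-0.43,0.1],[0,0,0],-1],
  [[-0.92,-0.43,0.1],[0,0,0],-1],
  [[-0.92,-0.43,0.1],[0,0,0],-1],
  [[-0.92,-0.43,0.1],[0,0,0],-1],
  [[-0.92,-0.43,0.1],[0,0,0],-1],
  [[-0.92,-0.43,0.1],[0,0,0],-1],
  [[-0.92,-0.43,0.1],[0,0,0],-1],
  [[-0.92,-0.43,0.1],[0,0,0],-1],
  [[0,0,0],[0,0,-0.85],-1],
  [[0,0,0],[0,0,-0.85],-1],
])

```text
clock: 3.45
position: [0.5555, 0.2205, 0.2002]
tool_rot: [-3.141, -0.0, 2.974]
force: [0.6, -0.9, 0.1]
grip_width: 0.0851
finger_force: 0.0
```

```bash
cat >> h.py <<'E'
def ray(f,uv):
    K=f['camera_matrix'];q=(np.atleast_2d(uv)-[K[0,2],K[1,2]]);r=np.hypot(*q.T);th=r/K[0,0]
    c=np.c_[q/np.maximum(r,1e-9)[:,None]*np.sin(th)[:,None],np.cos(th)]
    return c@f['R'], -f['R'].T@f['t']
def wplane(f,uv,z):
    d,C=ray(f,uv);return (C+d*((z-C[2])/d[:,2])[:,None])
def proj(f,X):
    c=np.atleast_2d(X)@f['R'].T+f['t'];K=f['camera_matrix']
    rr=np.hypot(c[:,0],c[:,1]);th=np.arctan2(rr,c[:,2])
    return c[:,:2]/rr[:,None]*th[:,None]*K[0,0]+[K[0,2],K[1,2]]
def ortho(f,x0,y0,z,half,n=480):
    # rectified top-down picture: column right = -y, row down = -x
    s=2*half/n;j,i=np.meshgrid(np.arange(n),np.arange(n))
    X=np.stack([x0+half-(i+.5)*s,y0+half-(j+.5)*s,np.full(i.shape,z)],-1).reshape(-1,3)
    p=proj(f,X).astype(np.float32).reshape(n,n,2)
    return cv2.remap(f['pixels'],p[...,0],p[...,1],cv2.INTER_CUBIC)
def sh(s,xyz,yaw):
    from math import cos,sin
    p=s['tool_rot'][2];d=np.array(xyz)-s['position']
    c,n=cos(p),sin(p);w=(yaw-p+np.pi)%(2*np.pi)-np.pi
    print('units',np.round(np.array([c*d[0]+n*d[1],n*d[0]-c*d[1],-d[2]])/.025,2),'rz',round(-w/.15,2))
E
python3 - <<'E'
from h import *
f=grab_frame('wrist');s=bot.observe();np.savez('w1.npz',**f)
print(s['position'].round(4),s['tool_rot'].round(4),s['force'].round(1))
o=ortho(f,.556,.2225,.011,.12);cv2.imwrite('pics/w1.png',np.hstack([o[...,::-1],cv2.resize(f['pixels'][...,::-1],(320,240)).repeat(1,0)[:240] if 0 else o[:,:1]]))
E
```

```text
[0.5554 0.2206 0.2002] [-3.1411e+00  1.0000e-04  2.9804e+00] [-0.3  0.1  0.4]
```

View pics/w1.png

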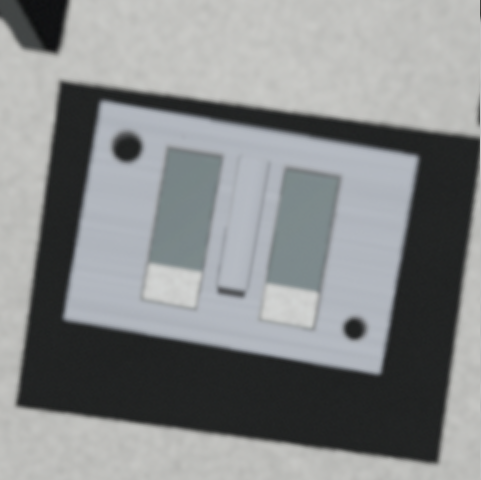

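The rectified wrist view shows the holder square, with the big hole at (127,147), the small hole at (354,328) and the grip bar at (243,222). Now fitting it.

```bash
cat > fit.py <<'E'
from h import *
def holderfit(f,x0,y0,z):
    o=ortho(f,x0,y0,z,.12).astype(int);g=o.mean(-1)
    blue=o[...,2]-o[...,0]
    m=((g>110)&(blue>8)).astype(np.uint8);m=cv2.morphologyEx(m,cv2.MORPH_OPEN,np.ones((5,5)))
    c=max(cv2.findContours(m,0,1)[0],key=cv2.contourArea)
    r=cv2.minAreaRect(c)
    w=lambda u,v:(x0+.12-(v+.5)*.0005,y0+.12-(u+.5)*.0005)
    full=cv2.drawContours(np.zeros_like(m),[cv2.convexHull(c)],-1,1,-1)
    full=cv2.erode(full,np.ones((9,9)))
    dk=((g<90)&(full>0)).astype(np.uint8);n,l,st,ce=cv2.connectedComponentsWithStats(dk)
    H=[(st[i][4],np.round(w(*ce[i]),4)) for i in range(1,n) if 150<st[i][4]<1500 and .6<st[i][2]/st[i][3]<1.6]
    print('rect',np.round(w(*r[0]),4),np.array(r[1])*.5,r[2]);print('holes',H)
E
python3 - <<'E'
from fit import *
f=dict(np.load('w1.npz'));holderfit(f,.556,.2225,.011)
d=f['depth'];ok=d>0
X,C=ray(f,np.stack(np.mgrid[:420,:560][::-1],-1).reshape(-1,2))
zc=X@f['R'][2];P=(C+X*(d.reshape(-1)/zc)[:,None])
w=ok.reshape(-1)&(abs(P[:,0]-.556)<.04)&(abs(P[:,1]-.2225)<.02)&(P[:,2]<.1)
print(w.sum(),np.percentile(P[w][:,2],[5,50,90,95]))
b=w&(P[:,2]>.035);print('bar',cv2.minAreaRect(P[b][:,:2].astype(np.float32)),np.median(P[b],0))
pl=ok.reshape(-1)&(abs(P[:,0]-.556)<.05)&(abs(P[:,1]-.2225)<.07)&(P[:,2]<.02);print('plate z',np.median(P[pl],0)[2])
t=np.load('top0.npz')['P'].reshape(-1,3);b=(abs(t[:,0]-.556)<.04)&(abs(t[:,1]-.2225)<.03)&(t[:,2]>.03)&(t[:,2]<.06);print('top bar',b.sum(),np.median(t[b],0))
E
```

```text
rect [0.5572 0.2221] [161.80882263 111.69515228] 9.879390716552734
holes [(np.int32(571), array([0.6022, 0.2788])), (np.int32(306), array([0.5116, 0.1652]))]
3094 [0.00738384 0.01150656 0.04364955 0.04401657]
bar ((0.556424617767334, 0.22253096103668213), (0.013303847052156925, 0.058631546795368195), 80.20867919921875) [0.5552902  0.22239144 0.04328619]
plate z 0.010732454786675033
top bar 191 [0.55508914 0.22221811 0.04218644]
```

Call:
play_rows([
  [[-0.03,0.07,0.9],[0,0,0],-1],
  [[0,0,0.9],[0,0,0],-1],
  [[0,0,0.9],[0,0,0],-1],
  [[0,0,0.9],[0,0,0],-1],
  [[0,0,0.9],[0,0,0],-1],
  [[0,0,0.9],[0,0,0],-1],
  [[0,0,0.6],[0,0,0],-1],
  [[0,0,0.4],[0,0,0],-1],
  [[0,0,0.2],[0,0,0],-1],
  [[0,0,0.1],[0,0,0],-1],
  [[0,0,0],[0,0,0],-1],
])

```text
clock: 4.88
position: [0.5565, 0.2236, 0.0331]
tool_rot: [3.141, 0.0, 2.971]
force: [0.0, 0.7, 0.5]
grip_width: 0.0855
finger_force: 0.0
```

```bash
python3 - <<'E'
from h import *
s=bot.observe();print(s['position'].round(4),s['tool_rot'].round(4),s['force'].round(1));sh(s,(.5566,.2222,.031),2.969)
E
```

```text
[0.5565 0.2236 0.0331] [3.1414e+00 4.0000e-04 2.9706e+00] [0.  0.7 0.5]
units [-0.01 -0.05  0.08] rz 0.01
```

Call:
play_rows([
  [[0,-0.05,0.08],[0,0,0],-1],
  [[0,0,0],[0,0,0],1],
  [[0,0,0],[0,0,0],1],
  [[0,0,0],[0,0,0],1],
  [[0,0,0],[0,0,0],1],
  [[0,0,0],[0,0,0],1],
  [[0,0,0],[0,0,0],1],
  [[0,0,0],[0,0,0],1],
], newtons=60)

```text
clock: 5.88
position: [0.5562, 0.2224, 0.031]
tool_rot: [3.141, 0.0, 2.971]
force: [-0.6, 0.8, 5.4]
grip_width: 0.0127
finger_force: 59.6
```

Call:
play_rows([
  [[0,0,-0.2],[0,0,0],1],
  [[0,0,-0.6],[0,0,0],1],
  [[0,0,-1],[0,0,0],1],
  [[0,0,-1],[0,0,0],1],
  [[0,0,-1],[0,0,0],1],
  [[0,0,-1],[0,0,0],1],
  [[0,0,-1],[0,0,0],1],
  [[0,0,-1],[0,0,0],1],
  [[0,0,-1],[0,0,0],1],
  [[0,0,-1],[0,0,0],1],
  [[0,0,0],[0,0,-0.57],1],
  [[0,0,0],[0,0,-0.57],1],
  [[0.2,-0.8,0],[0,0,0],1],
  [[0.25,-1,0],[0,0,0],1],
  [[0.25,-1,0],[0,0,0],1],
  [[0.25,-1,0],[0,0,0],1],
  [[0.25,-1,0],[0,0,0],1],
  [[0.25,-1,0],[0,0,0],1],
  [[0.25,-1,0],[0,0,0],1],
  [[0.1,-1,0],[0,0,0],1],
])

```text
clock: 8.38
position: [0.51, 0.025, 0.2512]
tool_rot: [-3.141, 0.0, 3.139]
force: [-0.6, -1.3, -3.6]
grip_width: 0.0131
finger_force: 58.8
```

```bash
python3 - <<'E'
from h import *
f=grab_frame('wrist');s=bot.observe();np.savez('w2.npz',**f);save(f,'w2.png')
g=grab_frame('top');np.savez('top2.npz',P=cloud(g),**g)
print(s['position'].round(4),s['tool_rot'].round(4),s['force'].round(1),s['moment'].round(2),s['grip_width'])
print(proj(f,[[.547,-.136,.098],[.477,-.264,.098]]).round())
E
```

```text
[0.5098 0.0215 0.2513] [-3.1397 -0.      3.1364] [ 0.9 -6.3 -5.1] [-0.5  -0.04 -0.  ] 0.012795260599624242
[[123. 232.]
 [ 25. 169.]]
```

View pics/w2.png

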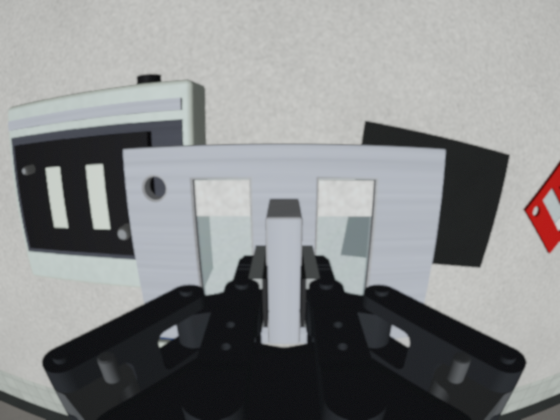

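The wrist view shows the thin pin near (28,170), the thick pin near (123,232), the held plate level, and its small hole at (154,188). Rectifying these for precision.

```bash
python3 - <<'E'
from h import *
f=dict(np.load('w2.npz'))
a=ortho(f,.547,-.136,.098,.025,300);b=ortho(f,.477,-.264,.098,.025,300)
t=dict(np.load('top2.npz'));K=t['camera_matrix']
def op(x0,y0,z,half,n=300):
    s=2*half/n;j,i=np.meshgrid(np.arange(n),np.arange(n))
    X=np.stack([x0+half-(i+.5)*s,y0+half-(j+.5)*s,np.full(i.shape,z)],-1).reshape(-1,3)@t['R'].T+t['t']
    p=(X@K.T);p=(p[:,:2]/p[:,2:]).astype(np.float32).reshape(n,n,2);return cv2.remap(t['pixels'],p[...,0],p[...,1],cv2.INTER_CUBIC)
c=op(.547,-.136,.098,.025);d=op(.477,-.264,.098,.025)
o=np.vstack([np.hstack([a,b]),np.hstack([c,d])])
o=np.clip(o.astype(int)*2,0,255).astype(np.uint8)
for i in(0,300):
  for j in(0,300): cv2.drawMarker(o,(150+j,150+i),(255,0,0),0,12,1)
cv2.imwrite('pics/pins.png',o[...,::-1])
# plate in hand: rectify at top face height
z=.2313
h=ortho(f,.51,.022,z,.12);m=h.astype(int);g=m.mean(-1);bl=m[...,2]-m[...,0]
q=((g>110)&(bl>8)).astype(np.uint8);q=cv2.morphologyEx(q,cv2.MORPH_OPEN,np.ones((5,5)))
w=lambda u,v:(.51+.12-(v+.5)*.0005,.022+.12-(u+.5)*.0005)
cs=max(cv2.findContours(q,0,1)[0],key=cv2.contourArea)[:,0]
X=np.array([w(*p) for p in cs]);low=X[:,0]<.462
e=[]
# edges by per-row/col extremes
ys=np.arange(-.04,.085,.004);near=[(y,X[abs(X[:,1]-y)<.001][:,0].min()) for y in ys if (abs(X[:,1]-y)<.001).any()]
near=np.array(near);print('front edge fit slope,x at y=.022',np.polyfit(near[:,0]-.022,near[:,1],1))
xs=np.arange(.462,.50,.003)
L=np.array([(x,X[abs(X[:,0]-x)<.001][:,1].min(),X[abs(X[:,0]-x)<.001][:,1].max()) for x in xs if (abs(X[:,0]-x)<.001).any()])
print('sides',np.polyfit(L[:,0]-.51,L[:,1],1),np.polyfit(L[:,0]-.51,L[:,2],1),np.median(L,0))
cx,cy=.51-.035,.022-.064;dk=((g<150)).astype(np.uint8)
n,l,st,ce=cv2.connectedComponentsWithStats(dk)
print('hole',[(st[i],np.round(w(*ce[i]),4)) for i in range(1,n) if np.hypot(*(np.array(w(*ce[i]))-(cx,cy)))<.02])
E
```

```text
front edge fit slope,x at y=.022 [0.00263471 0.45598438]
sides [ 5.27707058e-16 -5.47500000e-02] [-9.35067422e-17  1.05750000e-01] [ 0.48    -0.05475  0.10575]
hole [(array([348, 296,  26,  25, 498], dtype=int32), array([ 0.4757, -0.0386]))]
```

View pics/pins.png

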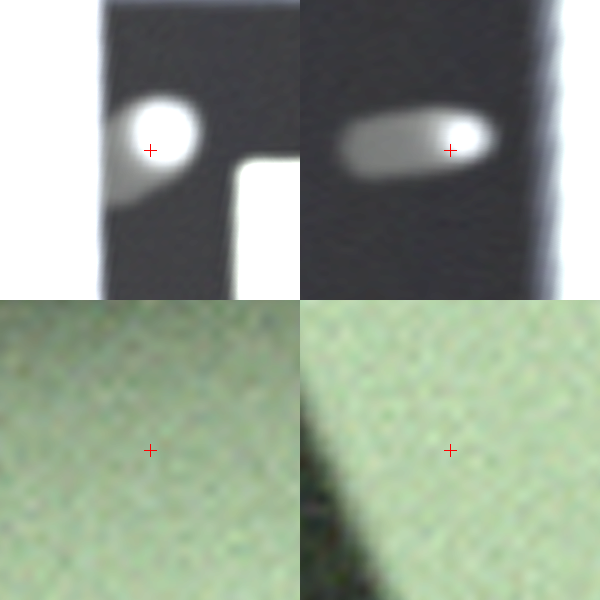

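The rectified wrist crops (1/6 mm per pixel) show the thick tip at (163,132) and the thin tip at (165,137). The arm hides the pins from the top camera. I'll retake the picture at rest, since that one was taken while the arm was still settling.

```bash
cat > pm.py <<'E'
from h import *
def pins(f):
    out=[]
    for x0,y0 in((.549,-.137),(.479,-.266)):
        o=ortho(f,x0,y0,.098,.012,240).mean(-1);T=(o.max()+np.median(o))/2 if 0 else 115
        n,l,st,ce=cv2.connectedComponentsWithStats((o>T).astype(np.uint8))
        i=1+np.argmax(st[1:,4]);c=ce[i];out.append((x0+.012-(c[1]+.5)*1e-4,y0+.012-(c[0]+.5)*1e-4));print(st[i]/10)
    return np.array(out)
def plate(f,s):
    x0,y0,_=s['position'];z=s['position'][2]-.020
    h=ortho(f,x0,y0,z,.12).astype(int);g=h.mean(-1);bl=h[...,2]-h[...,0]
    q=((g>110)&(bl>8)).astype(np.uint8);q=cv2.morphologyEx(q,cv2.MORPH_OPEN,np.ones((5,5)))
    w=lambda u,v:(.12-(v+.5)*.0005,.12-(u+.5)*.0005)
    cs=max(cv2.findContours(q,0,1)[0],key=cv2.contourArea)[:,0];X=np.array([w(*p) for p in cs])
    near=np.array([(y,X[abs(X[:,1]-y)<.001][:,0].min()) for y in np.arange(-.06,.06,.004)])
    k=np.polyfit(near[:,0],near[:,1],1)
    S=np.median([(X[abs(X[:,0]-x)<.001][:,1].min(),X[abs(X[:,0]-x)<.001][:,1].max()) for x in np.arange(-.045,-.02,.003)],0)
    n,l,st,ce=cv2.connectedComponentsWithStats((g<150).astype(np.uint8))
    H=[np.round(w(*ce[i]),4) for i in range(1,n) if np.hypot(*(np.array(w(*ce[i]))-(-.035,-.064)))<.02 and st[i][4]>200]
    print('plate front x',k,'sides',S,S.mean(),np.diff(S),'hole rel',H)
E
python3 - <<'E'
from pm import *
f=grab_frame('wrist');s=bot.observe();np.savez('w3.npz',**f)
print(s['position'].round(4),s['tool_rot'].round(4),s['force'].round(1))
p=pins(f);print(p.round(4),p.mean(0),np.degrees(np.arctan2(*(p[0]-p[1])[::-1]))-61.33)
plate(f,s)
E
```

```text
[0.5104 0.0248 0.2512] [-3.1410e+00  3.0000e-04  3.1377e+00] [ 0.1  0.7 -5. ]
[   0.     0.     4.9   24.  1138.5]
[  8.9   9.1   6.2   5.5 263.6]
[[ 0.549  -0.1274]
 [ 0.4792 -0.266 ]] [ 0.51409356 -0.19666548] 1.943758820082813
plate front x [ 0.00539488 -0.05437254] sides [-0.08175  0.07925] -0.001250000000000015 [0.161] hole rel [array([-0.0348, -0.0652])]
```

```bash
python3 - <<'E'
from pm import *
f=dict(np.load('w3.npz'))
x0,y0=.549,-.138;o=ortho(f,x0,y0,.098,.012,240).mean(-1)
for T in(90,115,140,160):
    n,l,st,ce=cv2.connectedComponentsWithStats((o>T).astype(np.uint8))
    for i in range(1,n):
        if st[i][4]>500:print(T,st[i]/10,x0+.012-(ce[i][1]+.5)*1e-4,y0+.012-(ce[i][0]+.5)*1e-4)
cy=[np.abs(np.diff(ortho(f,.48,-.2,.082,.15,600).mean(-1).astype(float),axis=0))[:, :].sum(1).argsort()[-4:]]
E
```

```text
90 [   0.     0.     4.7   24.  1054.4] 0.5489256354324735 -0.12820084408194235
90 [   6.     5.6   12.1   11.9 1112.1] 0.5496038440787699 -0.13804893894433953
115 [  0.    0.    3.9  24.  898.5] 0.5489795492487479 -0.12787320534223706
115 [  7.2   6.4  10.3  10.1 803.3] 0.5497094174032118 -0.13827859454749158
140 [  0.    0.    3.3  24.  747. ] 0.5489878447121821 -0.1275579919678715
140 [  8.5   7.5   8.    7.7 478.5] 0.5497395715778475 -0.13843819226750262
160 [  0.    0.    2.6  24.  603.5] 0.5489786164043082 -0.12725846727423365
```

Call:
play_rows([
  [[-0.3,-0.5,0],[0,0,0],1],
  [[-0.5,-0.8,0],[0,0,0],1],
  [[-0.5,-0.8,0],[0,0,0],1],
  [[-0.5,-0.8,0],[0,0,0],1],
  [[-0.5,-0.8,0],[0,0,0],1],
  [[-0.5,-0.8,0],[0,0,0],1],
  [[-0.5,-0.8,0],[0,0,0],1],
  [[-0.5,-0.8,0],[0,0,0],1],
  [[-0.5,-0.8,0],[0,0,0],1],
  [[-0.5,-0.8,0],[0,0,0],1],
  [[-0.5,-0.8,0],[0,0,0],1],
  [[-0.3,-0.5,0],[0,0,0],1],
  [[0,0,0],[0,0,0],1],
  [[0,0,0],[0,0,0],1],
  [[0,0,0],[0,0,0],1],
  [[0,0,0],[0,0,0],1],
])

```text
clock: 10.52
position: [0.6511, -0.1972, 0.251]
tool_rot: [3.142, 0.0, -3.141]
force: [-0.3, -0.3, -4.3]
grip_width: 0.013
finger_force: 59.0
```

```bash
python3 - <<'E'
from pm import *
f=grab_frame('wrist');s=bot.observe();np.savez('w4.npz',**f)
print(s['position'].round(4),s['tool_rot'].round(4),s['force'].round(1))
for x0,y0 in((.549,-.138),(.479,-.266)):
  o=ortho(f,x0,y0,.098,.016,320).mean(-1)
  for T in(90,115,140):
    n,l,st,ce=cv2.connectedComponentsWithStats((o>T).astype(np.uint8))
    for i in range(1,n):
        if st[i][4]>900:print(T,st[i]/10,np.round([x0+.016-(ce[i][1]+.5)*1e-4,y0+.016-(ce[i][0]+.5)*1e-4],4))
plate(f,s)
a=ortho(f,.52,-.2,.098,.11,480);b=cv2.resize(f['pixels'],(320,240));b=np.vstack([b,b*0])
cv2.imwrite('pics/w4.png',np.hstack([a,b])[...,::-1])
E
```

```text
[ 0.6511 -0.1973  0.251 ] [-3.1416e+00  2.0000e-04 -3.1411e+00] [-0.2 -0.3 -4.2]
90 [  10.6    8.4   13.4   13.  1355.1] [ 0.5502 -0.1394]
115 [ 11.2   9.8  10.9  11.  928.3] [ 0.5497 -0.1387]
140 [ 12.1  11.1   8.7   8.9 604.3] [ 0.5495 -0.1384]
90 [ 12.1   9.7   7.7  10.1 583.8] [ 0.48   -0.2659]
115 [ 13.   12.3   6.3   6.9 341.6] [ 0.4793 -0.2661]
140 [ 14.   13.9   4.4   4.4 157.7] [ 0.4789 -0.2662]
plate front x [-0.00139043 -0.05421945] sides [-0.07875  0.08025] 0.0007499999999999868 [0.159] hole rel []
```

View pics/w4.png

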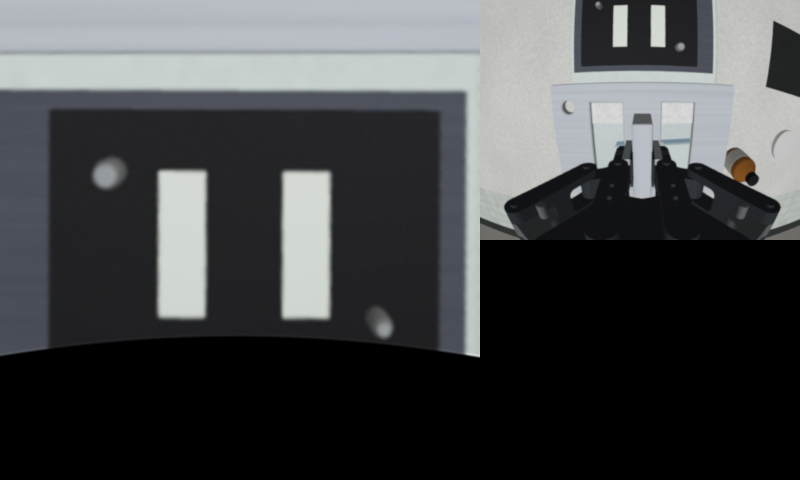

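Both wrist positions agree. In the rectified view, with the thick pin at (108,173) and the thin pin at (380,324), the pins' mean is at about (0.514, -0.202), and the stage yaw is about -0.2°. Moving to just above the pins.

Call:
play_rows([
  [[0.5,-0.18,0],[0,0,0.02],1],
  [[0.9,0,0],[0,0,0],1],
  [[0.9,0,0],[0,0,0],1],
  [[0.9,0,0],[0,0,0],1],
  [[0.9,0,0],[0,0,0],1],
  [[0.9,0,0],[0,0,0],1],
  [[0.51,0,0],[0,0,0],1],
  [[0,0,0.5],[0,0,0],1],
  [[0,0,0.9],[0,0,0],1],
  [[0,0,0.9],[0,0,0],1],
  [[0,0,0.9],[0,0,0],1],
  [[0,0,0.6],[0,0,0],1],
  [[0,0,0.3],[0,0,0],1],
  [[0,0,0.1],[0,0,0],1],
  [[0,0,0],[0,0,0],1],
  [[0,0,0],[0,0,0],1],
  [[0,0,0],[0,0,0],1],
])

```text
clock: 12.7
position: [0.5136, -0.2019, 0.1462]
tool_rot: [-3.141, 0.001, 3.139]
force: [-0.9, -0.4, -5.3]
grip_width: 0.0129
finger_force: 59.0
```

```bash
python3 - <<'E'
from h import *
s=bot.observe();print(s['position'].round(4),s['tool_rot'].round(4),s['force'].round(1),s['moment'].round(2));sh(s,(.5134,-.2017,.128),np.pi-.0035)
E
```

```text
[ 0.5136 -0.2019  0.1462] [-3.1414e+00  6.0000e-04  3.1388e+00] [-0.9 -0.4 -5.3] [-0.01 -0.    0.01]
units [0.01 0.01 0.73] rz 0.0
```

Call:
play_rows([
  [[0,0,0.3],[0,0,0],1],
  [[0,0,0.3],[0,0,0],1],
  [[0,0,0.08],[0,0,0],1],
  [[0,0,0.08],[0,0,0],1],
  [[0,0,0.08],[0,0,0],1],
  [[0,0,0.06],[0,0,0],1],
  [[0,0,0],[0,0,0],1],
  [[0,0,0],[0,0,0],1],
])

```text
clock: 13.7
position: [0.5135, -0.2018, 0.1234]
tool_rot: [-3.142, 0.0, 3.139]
force: [0.5, 0.3, -3.1]
grip_width: 0.0131
finger_force: 59.0
```

Call:
play_rows([
  [[0,0,0.04],[0,0,0],1],
  [[0,0,0.04],[0,0,0],1],
  [[0,0,0.04],[0,0,0],1],
  [[0,0,0.04],[0,0,0],1],
  [[0,0,0],[0,0,0],1],
])

```text
clock: 14.32
position: [0.5134, -0.2018, 0.1192]
tool_rot: [3.142, -0.0, 3.139]
force: [0.4, -0.4, -4.6]
grip_width: 0.0128
finger_force: 59.0
```

```bash
python3 - <<'E'
from h import *
s=bot.observe();print(s['position'].round(4),s['tool_rot'].round(4),s['force'].round(1),s['moment'].round(2),s['grip_width'])
E
```

```text
[ 0.5134 -0.2018  0.1192] [ 3.1416e+00 -1.0000e-04  3.1387e+00] [ 0.4 -0.4 -4.6] [0.01 0.02 0.  ] 0.012798694259942777
```

No lateral force with the underside 7 mm below the pin tips, so both pins are in their holes. I'll carry on down gently.

Call:
play_rows([
  [[0,0,0.06],[0,0,0],1],
  [[0,0,0.06],[0,0,0],1],
  [[0,0,0.06],[0,0,0],1],
  [[0,0,0.06],[0,0,0],1],
  [[0,0,0.04],[0,0,0],1],
  [[0,0,0.04],[0,0,0],1],
  [[0,0,0],[0,0,0],1],
  [[0,0,0],[0,0,0],1],
])

```text
clock: 15.32
position: [0.5134, -0.2018, 0.1113]
tool_rot: [-3.142, 0.0, 3.139]
force: [0.3, -0.5, -4.7]
grip_width: 0.0129
finger_force: 59.0
```

Call:
play_rows([
  [[0,0,0.02],[0,0,0],1],
  [[0,0,0.02],[0,0,0],1],
  [[0,0,0.02],[0,0,0],1],
  [[0,0,0],[0,0,0],1],
  [[0,0,0],[0,0,0],1],
])

```text
clock: 15.95
position: [0.5134, -0.2018, 0.11]
tool_rot: [-3.142, 0.0, 3.139]
force: [-2.3, 0.8, 3.8]
grip_width: 0.013
finger_force: 59.9
```

Contact came at exactly the expected seated height, TCP 0.110 m. Releasing and withdrawing.

Call:
play_rows([
  [[0,0,0],[0,0,0],0.5],
  [[0,0,0],[0,0,0],0.0],
  [[0,0,0],[0,0,0],-0.5],
  [[0,0,0],[0,0,0],-0.5],
  [[0,0,0],[0,0,0],-0.5],
  [[0,0,-0.2],[0,0,0],-0.5],
  [[0,0,-0.5],[0,0,0],-0.5],
  [[0,0,-0.9],[0,0,0],-0.5],
  [[0,0,-0.9],[0,0,0],-0.5],
  [[0,0,-0.9],[0,0,0],-0.5],
  [[0,0,-0.9],[0,0,0],-0.5],
  [[0,0,-0.5],[0,0,0],-0.5],
  [[0,0,0],[0,0,0],-0.5],
  [[0,0,0],[0,0,0],-0.5],
])

```text
clock: 17.7
position: [0.5131, -0.2017, 0.2292]
tool_rot: [3.141, -0.001, 3.139]
force: [-0.7, -0.5, -0.3]
grip_width: 0.0641
finger_force: 0.0
```

```bash
python3 - <<'E'
from pm import *
f=grab_frame('wrist');s=bot.observe();print(s['position'].round(4),s['force'].round(1),s['grip_width'])
a=ortho(f,.514,-.202,.09,.12,480);g=grab_frame('scene')
b=cv2.resize(g['pixels'][200:360,40:240],(320,256));b=np.vstack([b,np.zeros((224,320,3),np.uint8)])
cv2.imwrite('pics/end.png',np.hstack([a,b])[...,::-1])
d=f['depth'];X,C=ray(f,np.stack(np.mgrid[:420,:560][::-1],-1).reshape(-1,2))
P=C+X*(d.reshape(-1)/(X@f['R'][2]))[:,None]
Q=P[(d.reshape(-1)>0)&(abs(P[:,0]-.514)<.05)&(abs(P[:,1]+.202)<.075)&(abs(P[:,2]-.09)<.006)]
A=np.c_[Q[:,:2]-[.514,-.202],np.ones(len(Q))];print('plane',np.linalg.lstsq(A,Q[:,2],rcond=None)[0].round(4))
E
```

```text
[ 0.513  -0.2017  0.229 ] [0.1 0.2 0.1] 0.06420940047658708
plane [-0.0026 -0.0012  0.0893]
```

View pics/end.png

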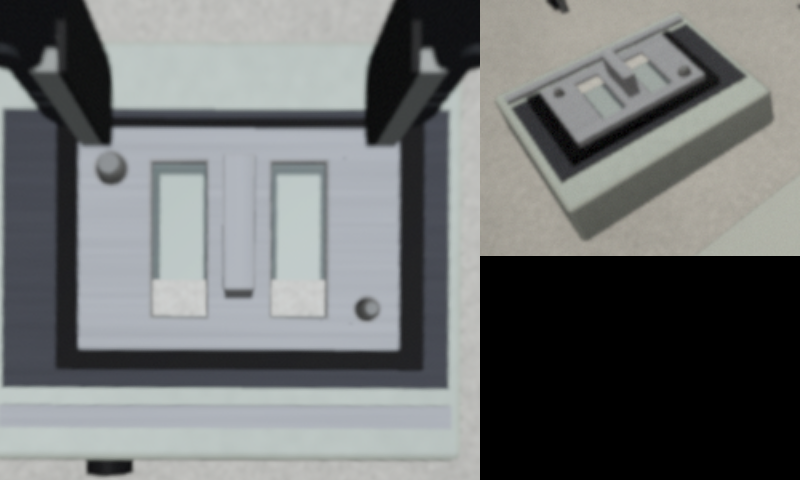

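The holder lies flush on the carriage: the plate top is level at 0.089 m, the thick pin shows in the big hole at (111,167), and the thin pin in the small hole at (367,309). The gripper is clear of it.

```bash
python3 -c "
from workcell import bot
print(bot.job_done())"
```

```text
the job is handed in; nothing more can be done
None
```

The holder is seated flush on the carriage with the thick pin in its big hole and the thin pin in its small hole, the gripper has let go and is clear, and the job is handed in at about 18 s of the 64 s limit.

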